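# Unlock the bushing carrier and lift it level out of its dock

### The job

Slide the black grip of the transport lock away from the carrier to its end stop, then lift the carrier by its wooden handle straight up out of its dock, at least 12 cm, and keep it level so that the three bushings stay standing in it. Leave the other things on the bench where they are. Finish while still holding the carrier in the air, steady and level, touching nothing but the gripper: do not put it down or let go.

Things in the scene. Friction and masses are not known exactly. Their poses are not given: they have to be found in the camera images.
- dock: Grey steel dock fixed to the bench; place and yaw vary. Origin: underside centre of its plate, 115 (x) by 205 (y), 12 mm thick. z up, y along the carrier's handle, +y towards the transport lock. Cheeks 26 mm high beside the carrier at x +-41 to 51 mm; end plate 70 mm wide, 60 mm high at y -89 to -99 mm; lock track 56 mm wide, y 108 to 213 mm, rails up to z 30 mm.
- lock (a joint): Transport lock slide, metres: moves along the dock's +y, away from the carrier, from 0 (locked) to 0.040 (end stop, free); starts at 0 to 0.006. Locked, its steel bolt reaches over the carrier's foot tab and blocks lifting; it clears the tab beyond 0.017. No spring: stays where left; about 3 N to slide.
- lock_top (a point): Centre of the top of the lock's black upright grip, at dock x 0, y 130 mm + lock value, z 75.5 mm. Grip is 24 mm (dock x) by 20 mm (dock y) and rises 47 mm above the bolt (z 28 to 75.5 mm).
- carrier: Loose aluminium carrier, 0.35 kg empty, on the dock's plate, 2 to 4 mm play. Origin: underside centre, at dock x 0, y 0, z 12 mm, same axes. Tray 76 (x) by 170 (y), 34 mm high, walls and floor 4 mm; three pockets centred at y -55, 0, +55 mm. Upright brackets 30 mm wide at both ends hold the handle (top at 100 mm). Steel foot tab 44 mm wide, 6 mm thick, at y 85 to 105 mm, under the bolt.
- handle (a point): Centre of the carrier's wooden handle bar, 90 mm above the carrier's origin. Bar 18 mm wide (x), 162 mm long (y), 20 mm tall; can be pinched from above across x. The loaded carrier's centre of mass lies up to about 16 mm from the middle along y, towards the big bushing; it hangs most level when gripped above that point.
- big_bush: Big turned steel flanged bushing, loose, standing in one of the three pockets (which one varies), flange diameter 44 mm, 38 mm tall, 0.24 to 0.35 kg. Origin: centre of its underside.
- bush_a: Small turned steel flanged bushing, loose, standing in another pocket, diameter 30 mm, 28 mm tall, 0.09 kg. Origin: centre of its underside.
- bush_b: The same as bush_a, in the remaining pocket.
- tin: Bystander: closed can, diameter 68 mm, 75 mm tall, standing on the bench. Origin: centre of its underside.
- screwdriver: Bystander: screwdriver lying on the bench beyond the dock, 200 mm long along its x. Origin: under its middle.
- hammer: Bystander: hammer lying on the bench to the robot's left, 260 mm long along its x. Origin: under its middle.
- firebrick: Bystander: terracotta brick 110 x 60 x 50 mm lying on the bench. Origin: centre of its underside.
Mind the look-alikes: they are no part of the job. Of the things like the carrier, leave any that is red; of the rest the larger one is meant.

How it is judged:
On the way, in this order (a step that is already met when the one before it is completed fails the run):
1. the lock is slid to its end stop while the carrier still sits in the dock (value of joint lock above 0.036 m and height (world z) of carrier below 0.025 m), for 0.2 s.
2. the carrier is lifted clear of the dock (height (world z) of carrier above 0.1 m), for 0.2 s.
At the end, for the whole second after the job is handed in: The lock is still open (over 35 mm), the gripper holds the carrier with its underside over 100 mm above the bench, tilted less than 0.10 rad, moving slower than 20 mm/s and 0.15 rad/s, touching neither the dock nor any bystander, with all three bushings standing in it (within 0.2 rad of upright) (value of joint lock above 0.035 m and height (world z) of carrier above 0.1 m and angle between carrier's own z axis and vertical below 0.1 rad and linear speed of carrier below 0.02 m/s and angular speed of carrier below 0.15 rad/s and contact force between carrier and the fingers above 2 N and contact force between carrier and dock below 0.1 N and contact force between carrier and tin below 0.1 N and contact force between carrier and screwdriver below 0.1 N and contact force between carrier and hammer below 0.1 N and contact force between carrier and firebrick below 0.1 N and x of big_bush in the frame of carrier between -0.038 and 0.038 m and y of big_bush in the frame of carrier between -0.085 and 0.085 m and z of each of big_bush, bush_a, bush_b in the frame of carrier below 0.012 m and angle between each of big_bush, bush_a, bush_b's own z axis and vertical below 0.2 rad and x of bush_a in the frame of carrier between -0.038 and 0.038 m and y of bush_a in the frame of carrier between -0.085 and 0.085 m and x of bush_b in the frame of carrier between -0.038 and 0.038 m and y of bush_b in the frame of carrier between -0.085 and 0.085 m); the arm keeps its last pose, push and grip.
It fails at once if the carrier is tipped by more than 0.3 rad (angle between carrier's own z axis and vertical above 0.3 rad).
It fails at once if a bystander is moved by more than 30 mm (distance of any of tin, screwdriver, hammer, firebrick from where it was at the start of the episode above 0.03 m).
It also fails if it takes over 48 s, if anything falls off the work surface, if the arm or the gripper's body presses on something with over 40 N, if the wrist force passes 120 N, or if a joint passes its speed limit or range.

### The arm

A 6-joint arm with a two-finger parallel gripper is mounted at the origin on the work surface. World frame = base frame: x ahead of the robot, y to its left, z up, the work surface at z = 0. Lengths are in m, angles in rad, forces in N, time in s.
With the tool pointing down it reaches from about 0.225 to 0.875 m from the base axis. Payload 3.4 kg.
Tool frame: the origin (TCP) lies midway between the tips of the shut fingers; the grasp point (between the pads) lies 19 mm behind it (manip.grip_point_offset is the distance from the TCP to the grasp point, in m); z points along the fingers, y is the line along which they close (so a half turn about z gives the same grasp; the last joint's range is limited). The gripper opens to 85 mm and grips with 20 to 120 N. Pads are 22 mm wide; open, the fingers measure 114 mm over their backs; the gripper's body (76 mm by 85 mm) begins 54 mm behind the grasp point. The pads swing forward as they close: fully open they stand 13 mm farther back than shut.
Start: joints at [-0.121, 0.276, 1.505, -0, 1.361, -0.121], TCP at [0.575, -0, 0.203] pointing down, gripper open.
Joint ranges: [-2.89, 2.89], [-0.75, 2.08], [0.22, 2.7], [-1.18, 4.32], [0.11, 2.71], [-2.7, 2.7]. Speed limits (rad/s): [2.57, 2.57, 3.14, 3.14, 3.14, 3.14].

### API

Orientations are given as a unit quaternion [w, x, y, z].
In Python, from rig import manip gives the robot as it stands.
- The arm moves only by the shell command python3 -m handwheel 'ROWS' [FORCE]. ROWS is JSON, a list of rows, each an object with "translation": the shift along the tool's x, y, z in m, a list of three; "angular": the turn, a rotation vector about the tool's x, y, z in degrees, a list of three; "hand": the closure, from 0 (fully open) to 1 (shut). A call has 1 to 10 rows; each row shifts and turns the commanded pose from where the row before left it, along the tool's axes as they then stand; what a row does not reach is not made up. A row lasts 1/12 s, in which the tool goes at most 41.7 mm and 7.16 degrees, less where a joint would pass 70% of its speed; a pose out of reach is approached as far as the arm can. A call with a gripper value outside its range is refused whole. The fingers move at their own pace and stop on an object; FORCE is the grip in N (left out, the last holds). Time passes only in rows, so rows that do not move let the fingers close. It gives the time, the measured TCP pose, the force, the opening and the grip force at its end, in the units of the state.
- manip.get_state(): the state, without advancing time (a new reading comes with each control period).
- manip.get_image(name): name is "scene" or "side" or "wrist"; returns the picture (480x640x3 uint8, red, green, blue); there is no depth.
- manip.camera_info(name): a dict with "camera_matrix" (3x3 intrinsics, pixels), "eye" and "orientation" of the camera in the world; the wrist camera has in their place "tool_from_camera" (4x4, takes a point from camera to tool coordinates, whose origin is the TCP and whose axes are the flange's). Camera axes: x right, y down, z forward; pixel columns grow to the right and rows downward; lengths in m; the calibration is good to about 2 mm. A picture is of the moment at which its call begins: read the wrist's pose just before it. camera_info takes no time and is no camera call.
- manip.sign_off(): hands the job in; it is judged then, once.
The state is a dict: "clock": time; "qpos": joint angles; "qd": joint speeds; "effort": joint torques, N m; "position": TCP position; "ee_rot": TCP orientation; "contact_force": force on the tool from outside, world axes, zero at the start; "moment": the same for the moment, N m; "width": finger opening in m; "gripper_force": force on a finger pad.
Only numpy, scipy, OpenCV 4.12 (cv2) and the standard library are available. Lean on these libraries where they do the work, as an engineer would, in place of code of your own. Each camera call takes 0.05 s, during which the arm holds its last target. There are 200 camera calls.

## Working session

There is one attempt and no reset: what is moved stays moved. The work goes in short steps, Python scripts to look and compute and a shell command to move; the robot and the scene stay as the last step left them, time stands still between calls to the robot, and variables do not carry over. Pictures are saved under pics/ and viewed, at most 13 in all, crops included, and the job is handed in when it is done.

```bash
mkdir -p pics; python3 - <<'E'
from rig import manip
import cv2,numpy as np
s=manip.get_state();print(s)
for n in ["scene","side","wrist"]:
    im=manip.get_image(n);cv2.imwrite(f"pics/{n}0.png",im[:,:,::-1]);print(n,manip.camera_info(n))
E
```

```text
{'clock': 0.0, 'qpos': array([-1.20997477e-01,  2.76581135e-01,  1.50614612e+00,  2.33625085e-05,
        1.36072100e+00, -1.21032200e-01]), 'qd': array([ 1.14529712e-03, -5.05283714e-04, -1.20139831e-03,  9.24861718e-05,
       -7.53613891e-05, -3.05206907e-04]), 'effort': array([ 6.20495921e-04, -4.16768074e+01, -2.45808578e+01, -1.52056768e-04,
        1.11346930e-02,  1.69860516e-05]), 'position': array([5.74404933e-01, 7.74553520e-05, 2.02242507e-01]), 'ee_rot': array([-7.37497585e-04,  7.07095931e-01,  7.07117023e-01, -5.63064990e-04]), 'contact_force': array([-0.94114962,  0.09695815, -0.12419381]), 'moment': array([-0.03481052, -0.02870788,  0.03174293]), 'gripper_force': 0.0, 'width': 0.08544470968326918}
scene {'camera_matrix': array([[452.80168812,   0.        , 318.5028342 ],
       [  0.        , 452.80168812, 237.63691836],
       [  0.        ,   0.        ,   1.        ]]), 'eye': array([ 1.43405997, -0.00568218,  0.67299632]), 'orientation': array([-0.32943817,  0.63870647,  0.61092131, -0.33211398])}
side {'camera_matrix': array([[438.7365029 ,   0.        , 322.40870804],
       [  0.        , 438.7365029 , 237.75422738],
       [  0.        ,   0.        ,   1.        ]]), 'eye': array([0.36418539, 0.83087593, 0.72032224]), 'orientation': array([ 0.06739296, -0.11846746,  0.88376013, -0.4476513 ])}
wrist {'camera_matrix': array([[361.11746735,   0.        , 316.46626923],
       [  0.        , 361.11746735, 241.31635421],
       [  0.        ,   0.        ,   1.        ]]), 'tool_from_camera': array([[ 6.10862840e-05, -9.52740990e-01, -3.03783807e-01,
         7.73155720e-02],
       [ 9.99999054e-01, -3.59150921e-04,  1.32747046e-03,
         4.93359234e-04],
       [-1.37383975e-03, -3.03783601e-01,  9.52740068e-01,
        -1.70632633e-01],
       [ 0.00000000e+00,  0.00000000e+00,  0.00000000e+00,
         1.00000000e+00]])}
```

View pics/scene0.png

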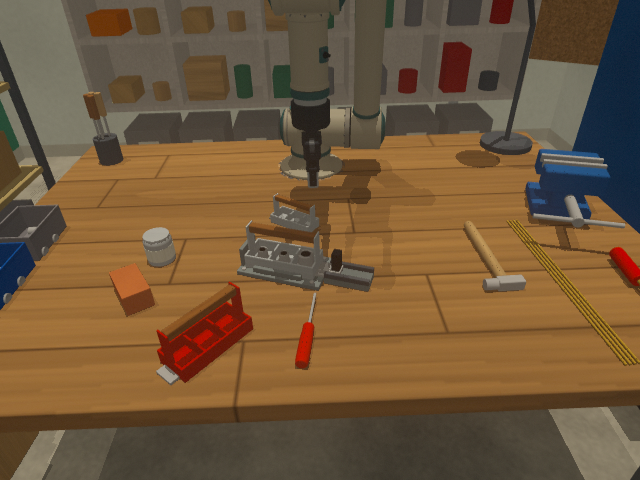

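View pics/side0.png

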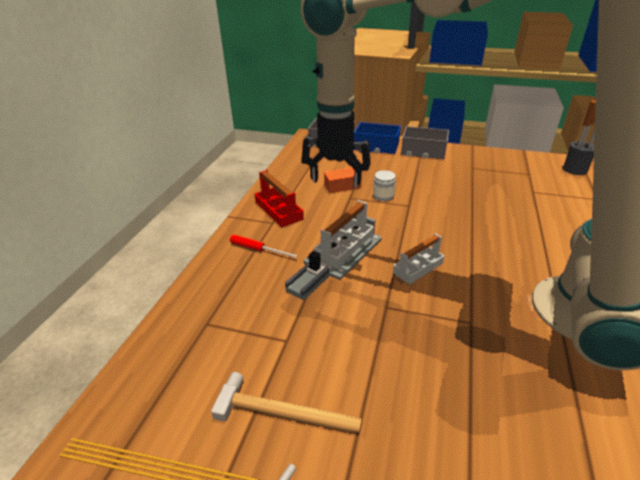

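Candidates: the red carrier at scene (205,330), which the task says to leave; the small grey one at (293,213); and the larger grey one in the dock at (283,255), with the bushings and the black lock grip. The last one fits. I'll confirm it in a crop.

```bash
python3 - <<'E'
import cv2
im=cv2.imread("pics/scene0.png")[180:320,220:400]
cv2.imwrite("pics/crop0.png",cv2.resize(im,None,fx=4,fy=4,interpolation=cv2.INTER_CUBIC))
E
```

```text
(no output)
```

View pics/crop0.png

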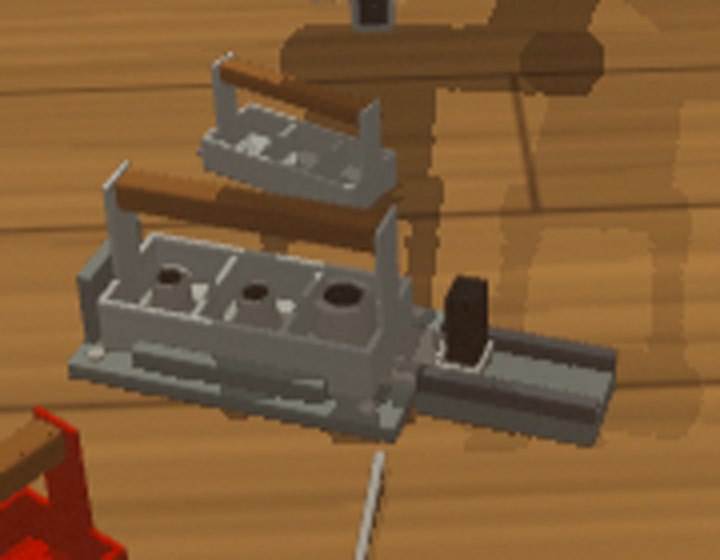

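View pics/wrist0.png

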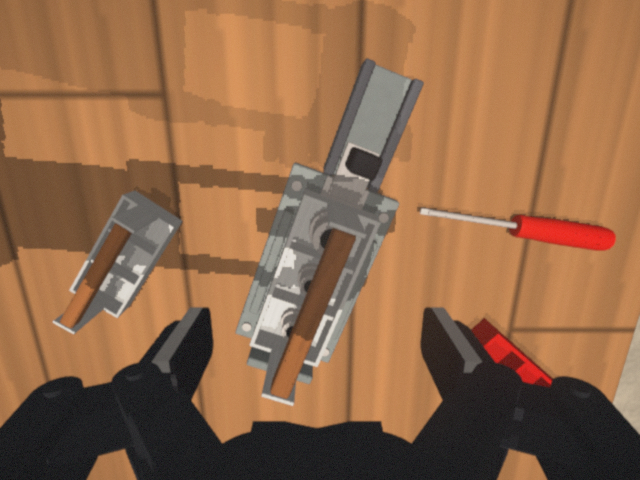

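The crop confirms it: the large grey carrier sits in the dock, with the big bushing in the pocket next to the lock. In the wrist view, the track end corners are at (368,60) and (423,82), the plate corners at (295,164), (397,203) and (240,333), the lock top at about (363,155), and the handle runs from (342,230) to (282,395).

```bash
cat > h.py <<'E'
import numpy as np
from rig import manip
from scipy.spatial.transform import Rotation as R
def q(w): return R.from_quat([w[1],w[2],w[3],w[0]])
def wcam(pos,rot):
    i=manip.camera_info("wrist");T=np.eye(4);T[:3,:3]=q(rot).as_matrix();T[:3,3]=pos
    return i["camera_matrix"],T@i["tool_from_camera"]
def proj(P,K,T):
    c=(np.asarray(P)-T[:3,3])@T[:3,:3]; p=c@K.T; return p[:,:2]/p[:,2:]
def ray(px,z,K,T):
    d=T[:3,:3]@np.linalg.solve(K,[px[0],px[1],1]);o=T[:3,3];return o+d*(z-o[2])/d[2]
E
python3 - <<'E'
from h import *
from scipy.optimize import least_squares
K,T=wcam([.5744,0,.2022],[-7.37e-4,.7071,.70712,-5.6e-4])
D=np.array([[-28,213,30],[28,213,30],[-57.5,102.5,12],[57.5,102.5,12],[-57.5,-102.5,12]])/1e3
px=np.array([[368,60],[423,82],[295,164],[397,203],[240,333]])
def W(p,D):
    c,s=np.cos(p[2]),np.sin(p[2]);return np.c_[p[0]+c*D[:,0]-s*D[:,1],p[1]+s*D[:,0]+c*D[:,1],D[:,2]]
r=least_squares(lambda p:(proj(W(p,D),K,T)-px).ravel(),[.5,0,-.3])
print(r.x,np.degrees(r.x[2]),r.fun.reshape(-1,2).round(1))
p=r.x
print("lock0,handle",W(p,np.array([[0,.13,.0755],[0,0,.102],[0,.055,.102]])))
print("handle ends",ray((342,232),.112,K,T),ray((282,395),.112,K,T))
print("locktop px",proj(W(p,np.array([[0,.13,.0755],[0,.136,.0755]])),K,T), "handle top ends px",proj(W(p,np.array([[0,.081,.112],[0,-.081,.112]])),K,T))
E
```

```text
[ 0.57190378 -0.07574722 -0.34547326] -19.794159603592917 [[-1.8 -3.4]
 [ 2.7 -1.3]
 [-1.4  1.9]
 [ 3.8  1.8]
 [-3.8  4. ]]
lock0,handle [[ 0.61592724  0.04657177  0.0755    ]
 [ 0.57190378 -0.07574722  0.102     ]
 [ 0.59052909 -0.02399688  0.102     ]]
handle ends [0.59428986 0.00152834 0.112     ] [ 0.54487494 -0.14730067  0.112     ]
locktop px [[366.88691515 166.04092245]
 [369.70692382 158.92051492]] handle top ends px [[348.6700721  233.35592129]
 [281.69745737 399.3571047 ]]
```

```bash
python3 -m handwheel '[{"translation":[0.017,0.014,0],"angular":[0,0,0],"hand":0},{"translation":[0.016,0.014,0],"angular":[0,0,0],"hand":0},{"translation":[0.016,0.013,0],"angular":[0,0,0],"hand":0},{"translation":[0,0,0],"angular":[0,0,6.5],"hand":0},{"translation":[0,0,0],"angular":[0,0,6.5],"hand":0},{"translation":[0,0,0],"angular":[0,0,6.3],"hand":0},{"translation":[0,0,0],"angular":[0,0,0],"hand":0},{"translation":[0,0,0],"angular":[0,0,0],"hand":0}]' 20
python3 - <<'E'
from h import *
import cv2
s=manip.get_state();print(s["position"],s["ee_rot"],s["contact_force"])
np.savez("w1.npz",p=s["position"],r=s["ee_rot"])
cv2.imwrite("pics/w1.png",manip.get_image("wrist")[:,:,::-1])
E
```

```text
clock: 0.82
position: [0.6158, 0.0491, 0.2028]
ee_rot: [-0.0, 0.815, 0.58, -0.0]
contact_force: [0.7, 0.5, 0.1]
width: 0.0855
gripper_force: 0.0
[0.61583632 0.04905715 0.20275626] [-2.00025651e-04  8.14804845e-01  5.79735249e-01 -2.56610436e-04] [0.70014232 0.45455112 0.11547545]
```

View pics/w1.png

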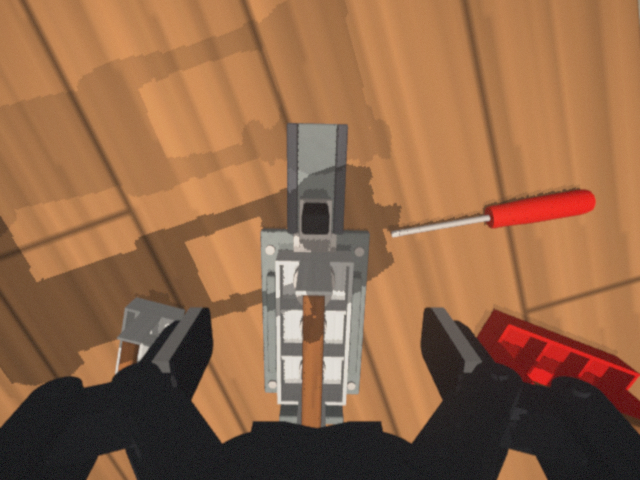

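The tool is now aligned with the dock. The track end corners are at (288,124) and (348,124), the plate corners at (262,231) and (369,231), the black grip at (302–330, 200–234), and the handle centreline is at u≈313.

```bash
python3 - <<'E'
from h import *
from scipy.optimize import least_squares
d=np.load("w1.npz");K,T=wcam(d["p"],d["r"]);M=q(d["r"]).as_matrix()
D=np.array([[-28,213,30],[28,213,30],[-57.5,102.5,12],[57.5,102.5,12]])/1e3
px=np.array([[288,124],[348,124],[262,231],[369,231]])
def W(p,D):
    c,s=np.cos(p[2]),np.sin(p[2]);return np.c_[p[0]+c*D[:,0]-s*D[:,1],p[1]+s*D[:,0]+c*D[:,1],D[:,2]]
r=least_squares(lambda p:(proj(W(p,D),K,T)-px).ravel(),[.57,-.07,-.33]);p=r.x
print(p,np.degrees(p[2]),r.fun.reshape(-1,2).round(1))
A=W(p,np.array([[0,.13,.0755],[0,0,.102],[0,.012,.102]]));print(A)
print("tool offs lock,handle0,handle+12",(A-d["p"])@M)
for n,u,z in [("grip",(316,234),.0755),("handle",(314,300),.112),("handle",(313,400),.112)]: print(n,(ray(u,z,K,T)-d["p"])@M)
print(proj(W(p,np.array([[-.012,.12,.0755],[.012,.12,.0755],[-.012,.14,.0755],[0,.14,.028],[0,.081,.112]])),K,T).round())
E
```

```text
[ 0.57175061 -0.07508304 -0.34786467] -19.931177176420075 [[-1.4 -2.5]
 [ 0.6 -1.6]
 [-1.2  2. ]
 [ 2.1  3.4]]
[[ 0.61606646  0.04713032  0.0755    ]
 [ 0.57175061 -0.07508304  0.102     ]
 [ 0.57584131 -0.06380181  0.102     ]]
tool offs lock,handle0,handle+12 [[-0.00172121  0.00092841  0.12725603]
 [-0.13171363 -0.00089191  0.10078137]
 [-0.11971478 -0.0007254   0.10077903]]
grip [-0.01072831  0.00060453  0.12725791]
handle [-0.05505126 -0.00101391  0.09076716]
handle [-0.15281248 -0.0020939   0.09078604]
[[302. 235.]
 [330. 235.]
 [302. 212.]
 [316. 201.]
 [316. 295.]]
```

```bash
python3 -m handwheel '[{"translation":[-0.002,0.001,0.03],"angular":[0,0,0.7],"hand":0},{"translation":[0,0,0.035],"angular":[0,0,0],"hand":0},{"translation":[0,0,0.035],"angular":[0,0,0],"hand":0},{"translation":[0,0,0.035],"angular":[0,0,0],"hand":0},{"translation":[0,0,0.022],"angular":[0,0,0],"hand":0},{"translation":[0,0,0],"angular":[0,0,0],"hand":0.5},{"translation":[0,0,0],"angular":[0,0,0],"hand":1},{"translation":[0,0,0],"angular":[0,0,0],"hand":1},{"translation":[0,0,0],"angular":[0,0,0],"hand":1},{"translation":[0,0,0],"angular":[0,0,0],"hand":1}]' 30
python3 -m handwheel '[{"translation":[0,0,0],"angular":[0,0,0],"hand":1},{"translation":[0,0,0],"angular":[0,0,0],"hand":1},{"translation":[0,0,0],"angular":[0,0,0],"hand":1},{"translation":[0,0,0],"angular":[0,0,0],"hand":1}]' 30
```

```text
clock: 1.7
position: [0.618, 0.0467, 0.0484]
ee_rot: [0.001, 0.819, 0.574, 0.002]
contact_force: [0.6, -0.8, 1.0]
width: 0.0254
gripper_force: 0.0
clock: 2.03
position: [0.6166, 0.0469, 0.0473]
ee_rot: [0.0, 0.819, 0.574, 0.001]
contact_force: [-1.0, 1.0, 6.3]
width: 0.0001
gripper_force: 3.0
```

The fingers shut completely, so the grasp missed. I'll look.

```bash
python3 - <<'E'
from h import *
import cv2
s=manip.get_state();print(s["position"],s["contact_force"],s["width"])
a=manip.get_image("scene")[200:320,260:400];b=manip.get_image("side")[190:310,260:400];c=manip.get_image("wrist")
f=lambda x:cv2.resize(x,(400,300),interpolation=cv2.INTER_CUBIC)
cv2.imwrite("pics/m2.png",np.vstack([np.hstack([f(a),f(b)]),np.hstack([f(c),f(c[100:400,120:520])])])[:,:,::-1])
E
```

```text
[0.61657926 0.04691722 0.04733141] [-0.96634708  0.98421308  6.2587699 ] 0.00012057675505761849
```

View pics/m2.png

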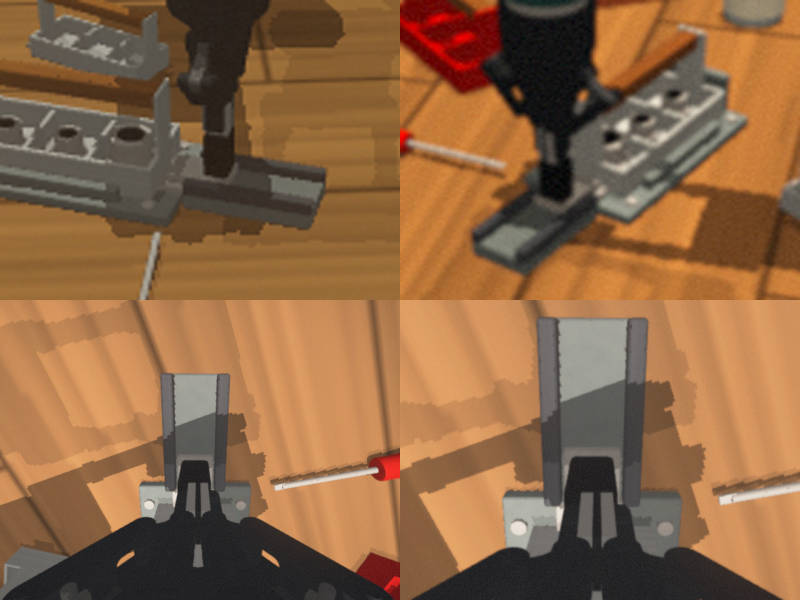

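```bash
python3 - <<'E'
from h import *
import cv2
s=manip.get_state();K,T=wcam(s["position"],s["ee_rot"]);p=[.57175,-.07508,-.3479]
def W(p,D):
    D=np.array(D);c,s=np.cos(p[2]),np.sin(p[2]);return np.c_[p[0]+c*D[:,0]-s*D[:,1],p[1]+s*D[:,0]+c*D[:,1],D[:,2]]
print("tcp",proj([s["position"]],K,T).round())
M=q(s["ee_rot"]).as_matrix();L=lambda v:proj([s["position"]+M@np.array(v)],K,T).round()
print("pad +x edge tip/back",L([.011,0,0]),L([.011,0,-.03]))
for l in (0,.01,.02,.03): print(l,proj(W(p,[[-.012,.12+l,.0755],[-.012,.14+l,.0755],[.012,.14+l,.0755],[0,.14+l,.028],[0,.15+l,.028]]),K,T).round().tolist())
print("corner rail",proj(W(p,[[-.028,.213,.03],[.028,.213,.03],[-.0575,.1025,.012]]),K,T).round().tolist())
im=manip.get_image("wrist")[200:380,220:420];im=np.clip(im.astype(float)*2,0,255).astype(np.uint8)
cv2.imwrite("pics/w2.png",cv2.resize(im,(660,594),interpolation=cv2.INTER_CUBIC)[:,:,::-1])
E
```

```text
tcp [[315. 284.]]
pad +x edge tip/back [[315. 264.]] [[315. 290.]]
0 [[287.0, 331.0], [286.0, 290.0], [341.0, 290.0], [314.0, 253.0], [314.0, 236.0]]
0.01 [[286.0, 311.0], [285.0, 269.0], [342.0, 268.0], [314.0, 236.0], [314.0, 218.0]]
0.02 [[286.0, 290.0], [284.0, 246.0], [342.0, 246.0], [314.0, 218.0], [314.0, 200.0]]
0.03 [[285.0, 269.0], [284.0, 223.0], [343.0, 223.0], [314.0, 200.0], [314.0, 181.0]]
corner rail [[256.0, 115.0], [370.0, 115.0], [223.0, 301.0]]
```

View pics/w2.png

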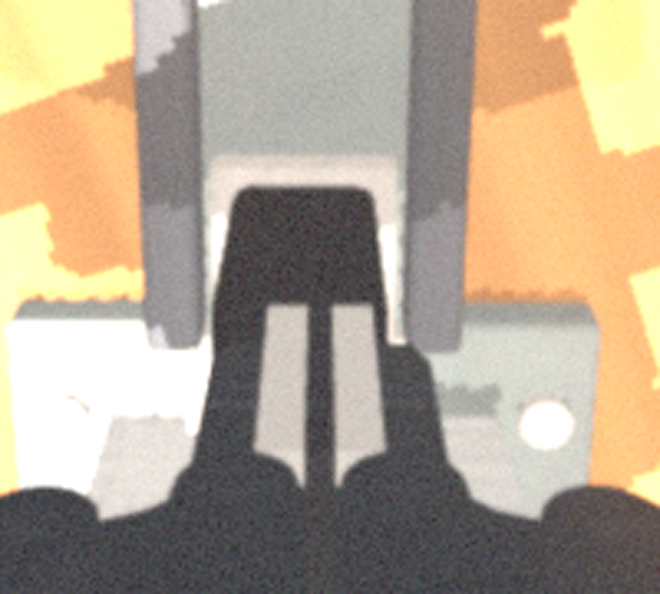

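The grip is still near its locked position. I'll test with a small drag along +y and watch the force.

```bash
python3 -m handwheel '[{"translation":[0.004,0,0],"angular":[0,0,0],"hand":1},{"translation":[0.004,0,0],"angular":[0,0,0],"hand":1},{"translation":[0.004,0,0],"angular":[0,0,0],"hand":1},{"translation":[0,0,0],"angular":[0,0,0],"hand":1}]' 30
python3 - <<'E'
from h import *
import cv2
s=manip.get_state();print(s["position"],s["contact_force"],s["width"],s["gripper_force"])
a=manip.get_image("side")[210:310,270:390];im=manip.get_image("wrist")[200:380,220:420];im=np.clip(im.astype(float)*2,0,255).astype(np.uint8)
f=lambda x:cv2.resize(x,(400,360),interpolation=cv2.INTER_CUBIC)
cv2.imwrite("pics/w3.png",np.hstack([f(np.clip(a.astype(float)*1.6,0,255).astype(np.uint8)),f(im)])[:,:,::-1])
E
```

```text
clock: 2.57
position: [0.6207, 0.058, 0.0473]
ee_rot: [0.001, 0.819, 0.574, 0.0]
contact_force: [-1.6, -0.4, 5.0]
width: 0.0002
gripper_force: 3.1
[0.62070789 0.05802432 0.0473457 ] [-1.6301774  -0.37382277  5.03003693] 0.00019332060199867083 3.062178449754356
```

View pics/w3.png

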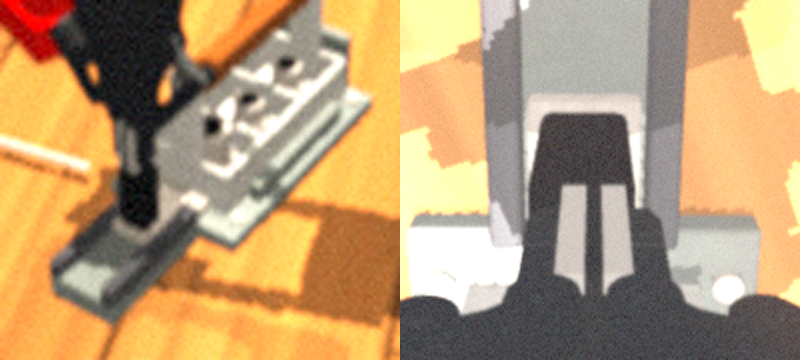

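The grip moves along with the tool: its place in the wrist view is unchanged while the track slides past. I'll carry on to the end stop.

```bash
python3 -m handwheel '[{"translation":[0.005,0,0],"angular":[0,0,0],"hand":1},{"translation":[0.005,0,0],"angular":[0,0,0],"hand":1},{"translation":[0.005,0,0],"angular":[0,0,0],"hand":1},{"translation":[0.005,0,0],"angular":[0,0,0],"hand":1},{"translation":[0.005,0,0],"angular":[0,0,0],"hand":1},{"translation":[0.004,0,0],"angular":[0,0,0],"hand":1},{"translation":[0.002,0,0],"angular":[0,0,0],"hand":1},{"translation":[0,0,0],"angular":[0,0,0],"hand":1},{"translation":[0,0,0],"angular":[0,0,0],"hand":1},{"translation":[0,0,0],"angular":[0,0,0],"hand":1}]' 30
```

```text
clock: 3.5
position: [0.6315, 0.0864, 0.0474]
ee_rot: [0.001, 0.819, 0.574, 0.0]
contact_force: [-1.9, -0.8, 4.8]
width: -0.0003
gripper_force: 2.8
```

```bash
python3 -m handwheel '[{"translation":[0.003,0,0],"angular":[0,0,0],"hand":1},{"translation":[0.003,0,0],"angular":[0,0,0],"hand":1},{"translation":[0,0,0],"angular":[0,0,0],"hand":1}]' 30
python3 - <<'E'
from h import *
import cv2
s=manip.get_state();print(s["position"],s["contact_force"])
im=manip.get_image("wrist");im=np.clip(im.astype(float)*1.7,0,255).astype(np.uint8)
a=manip.get_image("side")[210:310,250:370];a=np.clip(a.astype(float)*1.6,0,255).astype(np.uint8)
cv2.imwrite("pics/w4.png",np.hstack([cv2.resize(a,(320,360)),cv2.resize(im,(480,360))])[:,:,::-1])
K,T=wcam(s["position"],s["ee_rot"]);p=[.57175,-.07508,-.3479]
def W(p,D):
    D=np.array(D);c,s=np.cos(p[2]),np.sin(p[2]);return np.c_[p[0]+c*D[:,0]-s*D[:,1],p[1]+s*D[:,0]+c*D[:,1],D[:,2]]
for l in (.03,.04): print(l,(proj(W(p,[[0,.14+l,.0755],[0,.14+l,.028],[0,.15+l,.028]]),K,T)*.75+[320,0]).round().tolist())
E
```

```text
clock: 3.75
position: [0.6337, 0.0919, 0.0473]
ee_rot: [0.001, 0.819, 0.574, 0.0]
contact_force: [-1.2, -2.3, 5.8]
width: -0.0001
gripper_force: 2.7
[0.63368857 0.09186667 0.04730348] [-1.22807316 -2.2662492   5.80964698]
0.03 [[554.0, 245.0], [554.0, 212.0], [554.0, 200.0]]
0.04 [[554.0, 230.0], [554.0, 200.0], [554.0, 188.0]]
```

View pics/w4.png

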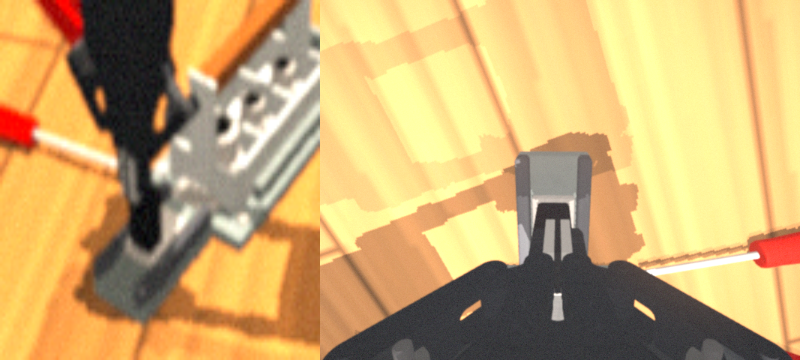

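The lock seems to be at or near its stop (grip foot at (554,204)), but the fingers slipped. I'll open, rise and measure it.

```bash
python3 -m handwheel '[{"translation":[0,0,0],"angular":[0,0,0],"hand":0},{"translation":[0,0,0],"angular":[0,0,0],"hand":0},{"translation":[0,0,0],"angular":[0,0,0],"hand":0},{"translation":[0,0,0],"angular":[0,0,0],"hand":0},{"translation":[0,0,0],"angular":[0,0,0],"hand":0},{"translation":[0,0,-0.04],"angular":[0,0,0],"hand":0},{"translation":[0,0,-0.04],"angular":[0,0,0],"hand":0},{"translation":[0,0,-0.04],"angular":[0,0,0],"hand":0},{"translation":[-0.02,0,-0.03],"angular":[0,0,0],"hand":0},{"translation":[-0.03,0,0],"angular":[0,0,0],"hand":0}]' 30
python3 -m handwheel '[{"translation":[0,0,0],"angular":[0,0,0],"hand":0},{"translation":[0,0,0],"angular":[0,0,0],"hand":0}]' 30
python3 - <<'E'
from h import *
import cv2
s=manip.get_state()
im=manip.get_image("wrist");im=np.clip(im.astype(float)*1.7,0,255).astype(np.uint8)
cv2.imwrite("pics/w5.png",cv2.resize(im[100:400,160:480],(640,600))[:,:,::-1])
K,T=wcam(s["position"],s["ee_rot"]);p=[.57175,-.07508,-.3479]
def W(p,D):
    D=np.array(D);c,s=np.cos(p[2]),np.sin(p[2]);return np.c_[p[0]+c*D[:,0]-s*D[:,1],p[1]+s*D[:,0]+c*D[:,1],D[:,2]]
for l in (0,.03,.04): print(l,((proj(W(p,[[0,.12+l,.0755],[0,.14+l,.0755],[0,.14+l,.028]]),K,T)-[160,100])*2).round().tolist())
print(((proj(W(p,[[0,.213,.03],[-.0575,.1025,.012],[0,.081,.112]]),K,T)-[160,100])*2).round().tolist())
E
```

```text
clock: 4.68
position: [0.6206, 0.0476, 0.2034]
ee_rot: [0.004, 0.818, 0.575, 0.006]
contact_force: [1.6, -0.9, 0.3]
width: 0.0852
gripper_force: 0.0
clock: 4.85
position: [0.6153, 0.045, 0.1962]
ee_rot: [-0.0, 0.82, 0.573, -0.0]
contact_force: [-0.2, 0.5, 1.0]
width: 0.0852
gripper_force: 0.0
0 [[311.0, 266.0], [311.0, 219.0], [311.0, 197.0]]
0.03 [[311.0, 195.0], [310.0, 145.0], [311.0, 133.0]]
0.04 [[310.0, 170.0], [310.0, 120.0], [310.0, 111.0]]
[[310.0, 34.0], [199.0, 264.0], [311.0, 388.0]]
```

View pics/w5.png

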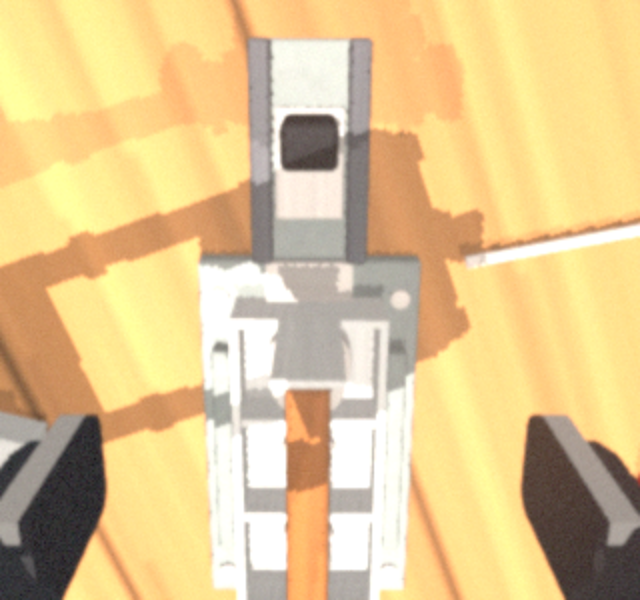

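The lock is at its end stop: the grip's near edge is at v=171 and a value of 0.040 predicts 170. The fingers seem to have shut on top of the grip. Before I grasp the handle I'll check where the real fingertips are in the wrist view.

```bash
python3 - <<'E'
from h import *
K=manip.camera_info("wrist")["camera_matrix"];T=manip.camera_info("wrist")["tool_from_camera"]
for z in (-.013,-.025,-.04,-.06): print(z,proj([[.011,-.0425,z],[.011,.0425,z],[-.011,-.0425,z],[-.011,.0425,z],[.011,-.057,z]],K,T).round().tolist())
s=manip.get_state();print(s["qpos"],s["position"],s["ee_rot"])
E
```

```text
-0.013 [[225.0, 274.0], [405.0, 274.0], [228.0, 316.0], [401.0, 316.0], [194.0, 274.0]]
-0.025 [[218.0, 285.0], [411.0, 285.0], [222.0, 329.0], [407.0, 329.0], [185.0, 285.0]]
-0.04 [[208.0, 301.0], [421.0, 301.0], [213.0, 348.0], [416.0, 348.0], [172.0, 301.0]]
-0.06 [[192.0, 327.0], [436.0, 327.0], [198.0, 380.0], [430.0, 380.0], [150.0, 327.0]]
[-3.88034586e-02  3.43964908e-01  1.42319181e+00  8.39621378e-04
  1.37572528e+00  3.11133853e-01] [0.61530967 0.04588786 0.19551947] [-7.17770359e-04  8.19448446e-01  5.73152387e-01 -2.64553204e-04]
```

The stated TCP is off. The open fingertips appear at (211,308) and (423,308), so the real tips are about 28 mm short of the reported TCP. That agrees with contact on the grip top (z 0.0755) at a reported 0.047. To grasp the bar at z ≈ 0.101 I need a reported TCP z of about 0.054. Moving over the handle, offset 14 mm towards the big bushing.

```bash
python3 -m handwheel '[{"translation":[-0.029,0,0],"angular":[0,0,0],"hand":0},{"translation":[-0.029,0,0],"angular":[0,0,0],"hand":0},{"translation":[-0.029,0,0],"angular":[0,0,0],"hand":0},{"translation":[-0.0275,0,0],"angular":[0,0,0],"hand":0},{"translation":[0,0,0],"angular":[0,0,0],"hand":0},{"translation":[0,0,0],"angular":[0,0,0],"hand":0},{"translation":[0,0,0],"angular":[0,0,0],"hand":0}]' 80
python3 - <<'E'
from h import *
import cv2
s=manip.get_state();M=q(s["ee_rot"]).as_matrix()
print(s["position"],(np.array([.5765,-.0619,.054])-s["position"])@M)
K,T=wcam(s["position"],s["ee_rot"])
im=manip.get_image("wrist")
cv2.imwrite("pics/w6.png",np.clip(im*1.5,0,255).astype(np.uint8)[:,:,::-1])
# handle: brown mask centre columns, per row
hsv=cv2.cvtColor(im,cv2.COLOR_RGB2HSV)
for v in (250,270,290,310,330,350):
    r=ray((316,v),.112,K,T);print(v,im[v,290:345:5].tolist() if v==310 else "",((r-s["position"])@M).round(4))
E
```

```text
clock: 5.48
position: [0.5769, -0.0607, 0.1952]
ee_rot: [-0.001, 0.819, 0.574, -0.0]
contact_force: [-0.4, -0.3, -0.2]
width: 0.0852
gripper_force: 0.0
[ 0.57688734 -0.06068936  0.19517858] [-0.00141146  0.00028349  0.14117697]
250  [-0.0101  0.0006  0.0832]
270  [-0.0261  0.0006  0.0832]
290  [-0.0426  0.0006  0.0831]
310 [[135, 132, 126], [136, 130, 127], [104, 98, 94], [110, 73, 50], [111, 72, 48], [111, 77, 50], [109, 73, 47], [101, 97, 91], [123, 120, 115], [123, 118, 115], [127, 121, 118]] [-0.0598  0.0006  0.0831]
330  [-0.0777  0.0006  0.0831]
350  [-0.0963  0.0006  0.0831]
```

View pics/w6.png

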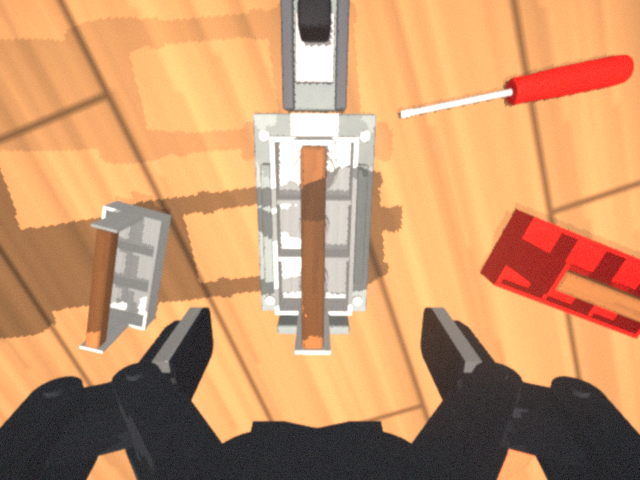

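The handle spans (314,147) to (313,349), so its middle is at tool x ≈ −15.5 mm. The target of +14 mm from there is tool (−1.5, −1) mm. Descend 141 mm and grip.

```bash
python3 -m handwheel '[{"translation":[-0.0015,-0.001,0.03],"angular":[0,0,0],"hand":0},{"translation":[0,0,0.035],"angular":[0,0,0],"hand":0},{"translation":[0,0,0.035],"angular":[0,0,0],"hand":0},{"translation":[0,0,0.025],"angular":[0,0,0],"hand":0},{"translation":[0,0,0.016],"angular":[0,0,0],"hand":0},{"translation":[0,0,0],"angular":[0,0,0],"hand":0},{"translation":[0,0,0],"angular":[0,0,0],"hand":0.5},{"translation":[0,0,0],"angular":[0,0,0],"hand":0.7},{"translation":[0,0,0],"angular":[0,0,0],"hand":1},{"translation":[0,0,0],"angular":[0,0,0],"hand":1}]' 80
python3 -m handwheel '[{"translation":[0,0,0],"angular":[0,0,0],"hand":1},{"translation":[0,0,0],"angular":[0,0,0],"hand":1},{"translation":[0,0,0],"angular":[0,0,0],"hand":1},{"translation":[0,0,0],"angular":[0,0,0],"hand":1}]' 80
```

```text
clock: 6.37
position: [0.5766, -0.0629, 0.0567]
ee_rot: [0.001, 0.819, 0.574, 0.001]
contact_force: [-0.1, 0.2, 0.7]
width: 0.0389
gripper_force: 0.0
clock: 6.7
position: [0.5747, -0.0625, 0.056]
ee_rot: [-0.0, 0.819, 0.573, -0.0]
contact_force: [-3.9, 2.3, 5.0]
width: 0.0165
gripper_force: 79.6
```

The bar is gripped (width 16.5 mm, 80 N). Lifting gently.

```bash
python3 -m handwheel '[{"translation":[0,0,-0.002],"angular":[0,0,0],"hand":1},{"translation":[0,0,-0.004],"angular":[0,0,0],"hand":1},{"translation":[0,0,-0.005],"angular":[0,0,0],"hand":1},{"translation":[0,0,-0.006],"angular":[0,0,0],"hand":1},{"translation":[0,0,-0.006],"angular":[0,0,0],"hand":1},{"translation":[0,0,-0.004],"angular":[0,0,0],"hand":1},{"translation":[0,0,-0.002],"angular":[0,0,0],"hand":1},{"translation":[0,0,0],"angular":[0,0,0],"hand":1},{"translation":[0,0,0],"angular":[0,0,0],"hand":1}]' 80; python3 -c "
from h import *
print(manip.get_state()['moment'])"
```

```text
clock: 7.45
position: [0.5754, -0.0628, 0.0842]
ee_rot: [0.0, 0.819, 0.574, 0.0]
contact_force: [-0.4, 0.2, -8.3]
width: 0.0168
gripper_force: 78.2
[ 0.04442456 -0.01514533 -0.06711926]
```

It carries the full weight (8.3 N) and the moment is small. Lifting further.

```bash
python3 -m handwheel '[{"translation":[0,0,-0.005],"angular":[0,0,0],"hand":1},{"translation":[0,0,-0.01],"angular":[0,0,0],"hand":1},{"translation":[0,0,-0.014],"angular":[0,0,0],"hand":1},{"translation":[0,0,-0.016],"angular":[0,0,0],"hand":1},{"translation":[0,0,-0.016],"angular":[0,0,0],"hand":1},{"translation":[0,0,-0.016],"angular":[0,0,0],"hand":1},{"translation":[0,0,-0.016],"angular":[0,0,0],"hand":1},{"translation":[0,0,-0.013],"angular":[0,0,0],"hand":1},{"translation":[0,0,-0.008],"angular":[0,0,0],"hand":1},{"translation":[0,0,-0.004],"angular":[0,0,0],"hand":1}]' 80
python3 -m handwheel '[{"translation":[0,0,0],"angular":[0,0,0],"hand":1},{"translation":[0,0,0],"angular":[0,0,0],"hand":1},{"translation":[0,0,0],"angular":[0,0,0],"hand":1},{"translation":[0,0,0],"angular":[0,0,0],"hand":1},{"translation":[0,0,0],"angular":[0,0,0],"hand":1},{"translation":[0,0,0],"angular":[0,0,0],"hand":1}]' 80
python3 - <<'E'
from h import *
import cv2
s=manip.get_state();print(s["position"],s["contact_force"],s["moment"],s["qd"].round(4))
a=manip.get_image("scene")[150:310,220:400];b=manip.get_image("side")[120:300,260:440]
f=lambda x:cv2.resize(np.clip(x*1.4,0,255).astype(np.uint8),(400,400),interpolation=cv2.INTER_CUBIC)
cv2.imwrite("pics/f.png",np.hstack([f(a),f(b)])[:,:,::-1])
E
```

```text
clock: 8.28
position: [0.5761, -0.063, 0.2041]
ee_rot: [0.001, 0.819, 0.574, 0.001]
contact_force: [0.5, 0.3, -8.2]
width: 0.0166
gripper_force: 78.6
clock: 8.78
position: [0.5751, -0.0628, 0.2015]
ee_rot: [-0.0, 0.819, 0.574, -0.0]
contact_force: [0.1, 0.5, -7.5]
width: 0.0167
gripper_force: 78.5
[ 0.57511076 -0.06277817  0.20151314] [ 0.08031245  0.53329524 -7.54640837] [-0.05772816  0.0200728   0.00741974] [ 0.0009 -0.0014 -0.0054  0.001   0.0005  0.0033]
```

View pics/f.png

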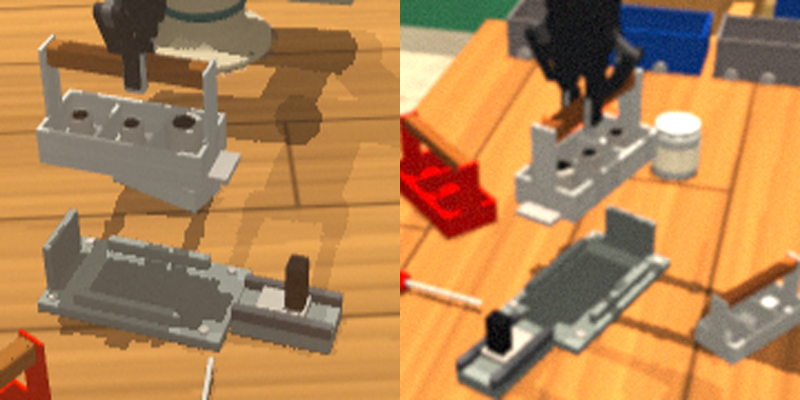

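The carrier is about 145 mm up, level and steady, with its three bushings standing in it. The lock grip is at the far end of its track and the dock is empty. Handing in.

```bash
python3 -c "
from rig import manip
print(manip.sign_off())"
```

```text
the job is handed in; nothing more can be done
None
```

I slid the lock to its end stop, lifted the carrier about 145 mm, and handed the job in with it held level and steady with all three bushings standing; the sign-off returned no verdict.

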